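# Find the foot that still grips and fit it to the mill's mounting plate

## Task

The mill's mounting plate stands on three feet and lacks the fourth; of the three used feet on the bench only one still has a sole that grips, the other two are glazed and slick, and all look alike. Take each by its head, press it lightly on the bench (about 5 to 15 N, and never force it with 40 N or more) and draw it 5 cm or more in one direction to feel how hard it drags for that press; leave it there or carry on from there, not back. Slide the one that grips into the plate's empty slot until it is fully home with the spring keeper snapped out behind it, put the two glazed feet in the red scrap tray, and leave everything else alone.

Things in the scene. Friction and masses are not known exactly. Their poses are not given: they have to be found in the camera images.
- foot_a: one of three loose machine feet that look alike: rubber sole 36 mm across snapped into a black cup 47 mm across with 1 mm play, zinc dome to 14 mm, threaded stud 12 mm thick from 14 to 40 mm, round grip head 23 mm across from 40 to 64 mm; origin at the centre of its underside, z up; 0.10 to 0.19 kg. Gripped by the head, fingers closing along the drag, it does not tip
- foot_b: one of three loose machine feet that look alike: rubber sole 36 mm across snapped into a black cup 47 mm across with 1 mm play, zinc dome to 14 mm, threaded stud 12 mm thick from 14 to 40 mm, round grip head 23 mm across from 40 to 64 mm; origin at the centre of its underside, z up; 0.10 to 0.19 kg. Gripped by the head, fingers closing along the drag, it does not tip
- foot_c: one of three loose machine feet that look alike: rubber sole 36 mm across snapped into a black cup 47 mm across with 1 mm play, zinc dome to 14 mm, threaded stud 12 mm thick from 14 to 40 mm, round grip head 23 mm across from 40 to 64 mm; origin at the centre of its underside, z up; 0.10 to 0.19 kg. Gripped by the head, fingers closing along the drag, it does not tip
- mount_plate: fixed steel plate, 150 mm (its x) by 190 mm (its y), underside 20 and top 25 mm above the bench; origin on the bench under its middle. The right one (y = -50 mm) of two slots in its front edge (-x side) is empty; feet like the loose ones stand in the other three. Within 60 mm of the empty slot nothing is higher than 36 mm
- seat (a point): point on the bench under the middle of the fitted foot's stud, when the foot is fully home in the empty slot; its +x axis points along the slot, inward. The slot is 15 mm wide; at home the stud stands against its end wall
- slot_mouth (a point): point on the bench under the middle of the empty slot's mouth, 35 mm in front of the seat; the mouth flares at 45 degrees to 31 mm wide over its first 8 mm. The foot enters from in front, sole on or within 4 mm of the bench, stud in the slot, head above the plate
- keeper (a joint): brass spring plunger of 8 mm with a round nose, beside the slot on the plate, with a red pull knob; it stands 5 mm into the slot, 8.5 mm before the seat; the stud pushes it aside as it passes. 0 is fully out, 0.006 m pushed right back; it takes 2 N to start and 4 to 5 N when pushed back, so the foot passes at some 4 to 10 N along the slot
- scrap_tray: open red plastic tray, fixed, 125 mm (its x) by 185 mm (its y), walls 28 mm high and 3 mm thick, floor 3 mm; origin on the bench under its middle
- work_table: the stainless work table, bare and level, top at z = 0. Drawn across it, one foot has the gripping_sole (drag 0.85 to 1.15 of the load on its sole), the other two a glazed_sole (0.25 to 0.35 of it); the load is the press plus the weight of the foot; which foot has which sole changes from time to time
- hex_key: hex key lying flat, 29 x 98 x 5 mm; leave alone
- spare_knob: black star knob, 43 mm wide, 38 mm high; leave alone
- parts_tin: small dark blue hinged tin, 74 x 100 x 25 mm; leave alone
Mind the look-alikes: they are no part of the job. Leave any green look-alike of the foot_b alone.

How it is judged:
On the way, in this order (a step that is already met when the one before it is completed fails the run):
1. a first foot is gripped and drawn across the bench under a press (more than 2.5 N on the sole), over 20 mm from where it stood (((contact force between gripping_sole and work_table above 2.5 N and distance of gripping_sole from where it was at the start of the episode above 0.02 m and ((linear speed of foot_a above 0.005 m/s and contact force between the fingers and foot_a above 0.5 N) or (linear speed of foot_b above 0.005 m/s and contact force between the fingers and foot_b above 0.5 N) or (linear speed of foot_c above 0.005 m/s and contact force between the fingers and foot_c above 0.5 N))) or (contact force between glazed_sole_1 and work_table above 2.5 N and distance of glazed_sole_1 from where it was at the start of the episode above 0.02 m and ((linear speed of foot_a above 0.005 m/s and contact force between the fingers and foot_a above 0.5 N) or (linear speed of foot_b above 0.005 m/s and contact force between the fingers and foot_b above 0.5 N) or (linear speed of foot_c above 0.005 m/s and contact force between the fingers and foot_c above 0.5 N))) or (contact force between glazed_sole_2 and work_table above 2.5 N and distance of glazed_sole_2 from where it was at the start of the episode above 0.02 m and ((linear speed of foot_a above 0.005 m/s and contact force between the fingers and foot_a above 0.5 N) or (linear speed of foot_b above 0.005 m/s and contact force between the fingers and foot_b above 0.5 N) or (linear speed of foot_c above 0.005 m/s and contact force between the fingers and foot_c above 0.5 N))))), for 0.05 s.
2. a second foot is drawn in the same way, after another has been moved (((contact force between gripping_sole and work_table above 2.5 N and distance of gripping_sole from where it was at the start of the episode above 0.02 m and ((linear speed of foot_a above 0.005 m/s and contact force between the fingers and foot_a above 0.5 N) or (linear speed of foot_b above 0.005 m/s and contact force between the fingers and foot_b above 0.5 N) or (linear speed of foot_c above 0.005 m/s and contact force between the fingers and foot_c above 0.5 N)) and distance of any of glazed_sole_1, glazed_sole_2 from where it was at the start of the episode above 0.015 m) or (contact force between glazed_sole_1 and work_table above 2.5 N and distance of glazed_sole_1 from where it was at the start of the episode above 0.02 m and ((linear speed of foot_a above 0.005 m/s and contact force between the fingers and foot_a above 0.5 N) or (linear speed of foot_b above 0.005 m/s and contact force between the fingers and foot_b above 0.5 N) or (linear speed of foot_c above 0.005 m/s and contact force between the fingers and foot_c above 0.5 N)) and distance of any of gripping_sole, glazed_sole_2 from where it was at the start of the episode above 0.015 m) or (contact force between glazed_sole_2 and work_table above 2.5 N and distance of glazed_sole_2 from where it was at the start of the episode above 0.02 m and ((linear speed of foot_a above 0.005 m/s and contact force between the fingers and foot_a above 0.5 N) or (linear speed of foot_b above 0.005 m/s and contact force between the fingers and foot_b above 0.5 N) or (linear speed of foot_c above 0.005 m/s and contact force between the fingers and foot_c above 0.5 N)) and distance of any of gripping_sole, glazed_sole_1 from where it was at the start of the episode above 0.015 m))), for 0.05 s.
3. the third foot is drawn in the same way, after the other two have been moved (((contact force between gripping_sole and work_table above 2.5 N and distance of gripping_sole from where it was at the start of the episode above 0.02 m and ((linear speed of foot_a above 0.005 m/s and contact force between the fingers and foot_a above 0.5 N) or (linear speed of foot_b above 0.005 m/s and contact force between the fingers and foot_b above 0.5 N) or (linear speed of foot_c above 0.005 m/s and contact force between the fingers and foot_c above 0.5 N)) and distance of each of glazed_sole_1, glazed_sole_2 from where it was at the start of the episode above 0.015 m) or (contact force between glazed_sole_1 and work_table above 2.5 N and distance of glazed_sole_1 from where it was at the start of the episode above 0.02 m and ((linear speed of foot_a above 0.005 m/s and contact force between the fingers and foot_a above 0.5 N) or (linear speed of foot_b above 0.005 m/s and contact force between the fingers and foot_b above 0.5 N) or (linear speed of foot_c above 0.005 m/s and contact force between the fingers and foot_c above 0.5 N)) and distance of each of gripping_sole, glazed_sole_2 from where it was at the start of the episode above 0.015 m) or (contact force between glazed_sole_2 and work_table above 2.5 N and distance of glazed_sole_2 from where it was at the start of the episode above 0.02 m and ((linear speed of foot_a above 0.005 m/s and contact force between the fingers and foot_a above 0.5 N) or (linear speed of foot_b above 0.005 m/s and contact force between the fingers and foot_b above 0.5 N) or (linear speed of foot_c above 0.005 m/s and contact force between the fingers and foot_c above 0.5 N)) and distance of each of gripping_sole, glazed_sole_1 from where it was at the start of the episode above 0.015 m))), for 0.05 s.
At the end, for the whole second after the job is handed in: The foot that grips stands upright (within 0.08 rad) on the bench in the plate's slot, within 3 mm of the seat, with the keeper out behind it (under 2 mm pushed back); both glazed feet lie at rest in the scrap tray; nothing is held (((x of foot_a in the frame of seat between -0.003 and 0.003 m and y of foot_a in the frame of seat between -0.003 and 0.003 m and height (world z) of foot_a below 0.003 m and angle between foot_a's own z axis and vertical below 0.08 rad and horizontal distance between gripping_sole and seat below 0.008 m) or (x of foot_b in the frame of seat between -0.003 and 0.003 m and y of foot_b in the frame of seat between -0.003 and 0.003 m and height (world z) of foot_b below 0.003 m and angle between foot_b's own z axis and vertical below 0.08 rad and horizontal distance between gripping_sole and seat below 0.008 m) or (x of foot_c in the frame of seat between -0.003 and 0.003 m and y of foot_c in the frame of seat between -0.003 and 0.003 m and height (world z) of foot_c below 0.003 m and angle between foot_c's own z axis and vertical below 0.08 rad and horizontal distance between gripping_sole and seat below 0.008 m)) and value of joint keeper below 0.002 m and x of glazed_sole_1 in the frame of scrap_tray between -0.06 and 0.06 m and y of glazed_sole_1 in the frame of scrap_tray between -0.09 and 0.09 m and height (world z) of each of glazed_sole_1, glazed_sole_2 below 0.04 m and x of glazed_sole_2 in the frame of scrap_tray between -0.06 and 0.06 m and y of glazed_sole_2 in the frame of scrap_tray between -0.09 and 0.09 m and linear speed of each of foot_a, foot_b, foot_c below 0.01 m/s); the robot touches nothing.
It fails at once if a foot is forced against the bench or the mounting plate with more than 40 N (contact force between any of gripping_sole, glazed_sole_1, glazed_sole_2 and work_table above 40 N or contact force between any of foot_a, foot_b, foot_c and mount_plate above 40 N).
It fails at once if the hex key, the star knob or the tin is moved more than 15 mm (distance of any of hex_key, spare_knob, parts_tin from where it was at the start of the episode above 0.015 m).
It also fails if it takes over 72 s, if anything falls off the work surface, if the arm or the gripper's body presses on something with over 40 N, if the wrist force passes 120 N, or if a joint passes its speed limit or range.

## Robot

A 6-joint arm with a two-finger parallel gripper is mounted at the origin on a cart in front of the work surface, level with it; the furniture and walls round the work are solid. World frame = base frame: x ahead of the robot, y to its left, z up, the work surface at z = 0. Lengths are in m, angles in rad, forces in N, time in s.
With the tool pointing down it reaches from about 0.275 to 0.875 m from the base axis. Payload 12.5 kg.
Tool frame: the origin (TCP) lies on the centre line of the jaws, within the pads' length; the fingertips stand r.finger_overhang ahead of it and the grasp point (between the pads) lies 3 mm ahead of it (r.finger_overhang is the distance from the TCP to the fingertips, in m); z points along the fingers, y is the line along which they close (so a half turn about z gives the same grasp; the last joint's range is limited). The gripper opens to 85 mm and grips with 20 to 120 N. Pads are 22 mm wide; open, the fingers measure 114 mm over their backs; the gripper's body (76 mm by 85 mm) begins 54 mm behind the grasp point. The pads swing forward as they close: fully open they stand 13 mm farther back than shut.
Start: joints at [-1.339, 0.351, 1.652, -0, 1.139, -0.085], TCP at [0.171, -0.523, 0.253] pointing down, gripper open.
Joint ranges: [-2.75, 2.75], [-0.79, 2.1], [0.01, 2.65], [-1.57, 4.71], [0.07, 3.14], [-2.87, 2.87]. Speed limits (rad/s): [2.22, 2.22, 2.79, 3.14, 3.14, 3.14].

## Interface

Orientations are given as a unit quaternion [x, y, z, w].
In Python, from cell import r, optics gives the robot as it stands. The module is installed in compiled form; this text tells all that it offers. Calls block until the motion is done:
- r.move_to(position, orientation): joint-space move of the TCP to a pose.
- r.move_linear(position, rot=None, vel=0.15): straight line of the TCP; rot=None keeps the orientation; vel is the mean speed in m/s.
- r.set_joints(angles): joint-space move.
- r.set_gripper(opening, squeeze=None): opening from 0.0 (shut) to 1.0 (fully open); squeeze is the grip in N (None keeps the last); returns when the fingers have stopped.
- r.sleep(seconds).
- r.inverse_kinematics(position, orientation): joint angles nearest the present ones, or None.
- optics.get_image(name): name is "scene" or "top"; returns a dict with "pixels" (420x560x3 uint8, red, green, blue), "depth" (420x560 float32, m along the optical axis (not along the pixel's ray), 0 where there is no reading), "fx", "fy", "cx", "cy" (pixels), "camera_from_world" (4x4, takes a point from world to camera coordinates). Camera axes: x right, y down, z forward; pixel columns grow to the right and rows downward; lengths in m; the calibration is good to about 2 mm. A picture is of the moment at which its call begins.
A pose or a line that the arm cannot do raises r.PlanningError and nothing moves.
- r.hand_in(): hands the job in; it is judged then, once.
Readings, each from a call of its own:
- r.current_t(): time.
- r.current_q(): joint angles.
- r.current_qvel(): joint speeds.
- r.current_effort(): joint torques, N m.
- r.current_tool_pos(): TCP position.
- r.current_ee_rot(): TCP orientation.
- r.current_contact_force(): force on the tool from outside, world axes, zero at the start.
- r.current_torque(): the same for the moment, N m.
- r.current_opening(): opening from 0.0 (shut) to 1.0 (fully open).
- r.current_finger_force(): force on a finger pad.
Only numpy, scipy, OpenCV 4.12 (cv2) and the standard library are available. Lean on these libraries where they do the work, as an engineer would, in place of code of your own. Each camera call takes 0.05 s, during which the arm holds its last target. There are 200 camera calls.

## Working session

There is one attempt and no reset: what is moved stays moved. The work goes in short steps, each a Python script; the robot and the scene stay as the last script left them, time stands still between calls to the robot, and variables do not carry over. Pictures are saved under pics/ and viewed, at most 10 in all, crops included, and the job is handed in when it is done.

```bash
mkdir -p pics; ls; python3 - <<'E'
from cell import r, optics
import cv2, numpy as np
for n in ("scene","top"):
    d=optics.get_image(n); np.save(f"pics/{n}0.npy",d,allow_pickle=True)
    cv2.imwrite(f"pics/{n}0.png",d["pixels"][:,:,::-1])
    C=np.linalg.inv(d["camera_from_world"]);print(n,d["fx"],d["cx"],d["cy"],C[:3,3].round(3),C[:3,2].round(3),(d["depth"]>0).mean())
print(r.finger_overhang,r.current_t(),r.current_ee_rot(),r.current_contact_force())
E
```

```text
pics
scene 462.2840734496324 276.12519922879466 217.52720390334267 [-0.367 -0.532  0.803] [ 0.578  0.304 -0.757] 0.9961181972789116
top 382.3718441657399 278.1023697270761 212.05190759915283 [ 0.253 -0.019  0.859] [ 0.204 -0.025 -0.979] 0.9958333333333333
0.022 0.1 [ 9.87481971e-01  1.57731070e-01 -3.76990829e-05 -5.14045707e-04] [ 0.67750806 -0.10614862 -0.07620051]
```

View pics/top0.png

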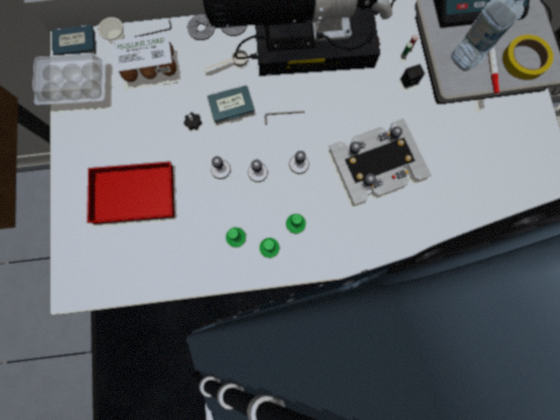

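View pics/scene0.png

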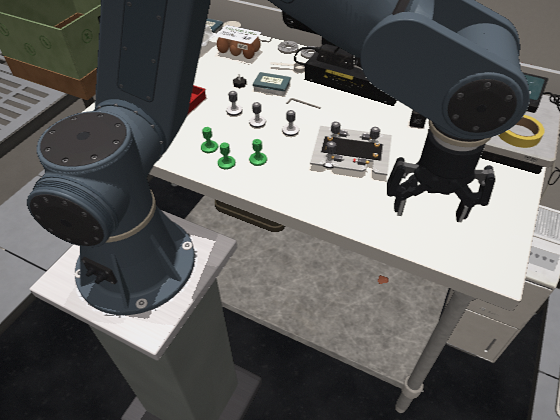

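Top view: three silver candidates at (220,166), (257,169), (300,160), which are the wanted feet. Three green look-alikes stand at (236,237), (269,247), (296,223); leave them alone. Three fitted feet are in the plate near (357,148), (396,133), (370,181). The tray is at (131,193). The empty slot should be on the plate's lower right, near (400,180). I'll confirm in a close crop.

```bash
cat > h.py <<'E'
import numpy as np, cv2
def cloud(d):
    v,u=np.mgrid[0:420,0:560]; z=d["depth"]
    P=np.stack([(u-d["cx"])/d["fx"]*z,(v-d["cy"])/d["fy"]*z,z,np.ones_like(z)],-1)
    return (P@np.linalg.inv(d["camera_from_world"]).T)[...,:3]
def ray(d,u,v,h):
    C=np.linalg.inv(d["camera_from_world"]); k=C[:3,:3]@[(u-d["cx"])/d["fx"],(v-d["cy"])/d["fy"],1]
    return C[:3,3]+k*(h-C[2,3])/k[2]
def pix(d,p):
    c=d["camera_from_world"]@np.append(p,1); return c[0]/c[2]*d["fx"]+d["cx"],c[1]/c[2]*d["fy"]+d["cy"]
E
python3 - <<'E'
from h import *
for n in ("top","scene"):
    d=np.load(f"pics/{n}0.npy",allow_pickle=True).item(); P=cloud(d)
    px=d["pixels"].astype(int); hsv=cv2.cvtColor(d["pixels"],cv2.COLOR_RGB2HSV)
    m=(P[...,2]>.045)&(P[...,2]<.075)&(P[...,0]>.2)&(P[...,0]<.75)&(abs(P[...,1])<.45)
    k,l,s,c=cv2.connectedComponentsWithStats(m.astype(np.uint8))
    print(n,"table z",np.median(P[...,2][(abs(P[...,2])<.02)]))
    for i in range(1,k):
        if s[i,4]>12:
            q=l==i; p=P[q]; t=p[:,2]>p[:,2].max()-.006
            print(c[i].round(),s[i,4],"mid",((p.max(0)+p.min(0))/2).round(4),"top",np.median(p[t],0).round(4),"hsv",np.median(hsv[q],0))
    red=(hsv[...,1]>150)&((hsv[...,0]<8)|(hsv[...,0]>172))&(P[...,2]>.02)&(P[...,2]<.036)
    k,l,s,c=cv2.connectedComponentsWithStats(red.astype(np.uint8))
    for i in range(1,k):
        if s[i,4]>100: 
            R=cv2.minAreaRect(P[l==i][:,:2].astype(np.float32)); print("red",c[i].round(),s[i,4],R)
    x0,y0,w,h=(315,105,130,105) if n=="top" else (300,105,110,85)
    cv2.imwrite(f"pics/plate_{n}.png",cv2.resize(d["pixels"][y0:y0+h,x0:x0+w,::-1],None,fx=6,fy=5.7 if n=='x' else 6,interpolation=cv2.INTER_CUBIC)[:600])
    pl=(P[...,2]>.021)&(P[...,2]<.030)&(P[...,0]>.3)&(P[...,0]<.65)&(P[...,1]<-.08)&(P[...,1]>-.4)
    pl=cv2.morphologyEx(pl.astype(np.uint8),cv2.MORPH_OPEN,np.ones((3,3)))
    R=cv2.minAreaRect(P[pl>0][:,:2].astype(np.float32)); print("plate",R,cv2.boxPoints(R).round(4).tolist())
E
```

```text
top table z 0.0009963776450166995
[437.  77.] 395 mid [ 0.6922 -0.4437  0.0568] top [ 0.6972 -0.4456  0.0642] hsv [ 21.  15. 119.]
[415.  71.] 174 mid [ 0.7185 -0.401   0.0488] top [ 0.7193 -0.4022  0.0475] hsv [41.5 16.  36. ]
[396. 133.] 122 mid [ 0.5674 -0.324   0.0571] top [ 0.5683 -0.3251  0.065 ] hsv [113.   13.   79.5]
[355. 148.] 122 mid [ 0.5438 -0.2281  0.0564] top [ 0.5444 -0.2274  0.0647] hsv [114.   13.5  82. ]
[300. 157.] 119 mid [ 0.5377 -0.1029  0.0568] top [ 0.5377 -0.1034  0.0648] hsv [113.  15.  91.]
[217. 162.] 123 mid [0.5482 0.0795 0.0568] top [0.5474 0.0801 0.0649] hsv [113.  14.  93.]
[256. 166.] 114 mid [ 0.5293 -0.0054  0.0569] top [ 0.5296 -0.0054  0.0648] hsv [114.  15.  92.]
[370. 180.] 124 mid [ 0.4672 -0.2477  0.0564] top [ 0.4665 -0.2468  0.0648] hsv [113.  16.  75.]
[297. 220.] 109 mid [ 0.3993 -0.077   0.0555] top [ 0.3994 -0.0781  0.0613] hsv [ 67. 166. 154.]
[233. 234.] 109 mid [0.3851 0.0609 0.0549] top [0.3852 0.0602 0.0612] hsv [ 67. 164. 157.]
[269. 245.] 108 mid [ 0.3523 -0.0112  0.055 ] top [ 0.352  -0.0113  0.0612] hsv [ 67.  162.  161.5]
re
[... 887 characters left out ...]
0.0604] hsv [ 65. 147. 121.]
[375. 132.] 97 mid [ 0.569  -0.3266  0.0561] top [ 0.5682 -0.3267  0.0636] hsv [150.  10.  56.]
[257. 144.] 90 mid [ 0.4001 -0.0796  0.0544] top [ 0.3994 -0.0792  0.0605] hsv [ 65. 146. 117.]
[331. 147.] 108 mid [ 0.4691 -0.2491  0.0567] top [ 0.4678 -0.2486  0.0639] hsv [150.  11.  50.]
[225. 147.] 88 mid [ 0.3526 -0.0134  0.0554] top [ 0.3515 -0.0138  0.0615] hsv [ 65.  147.  133.5]
plate ((0.519666314125061, -0.2873528003692627), (0.15651817619800568, 0.1902656853199005), 13.64566421508789) [[0.4212000072002411, -0.2134000062942505], [0.4661000072956085, -0.3982999920845032], [0.6182000041007996, -0.361299991607666], [0.5733000040054321, -0.17640000581741333]]
```

View pics/plate_top.png

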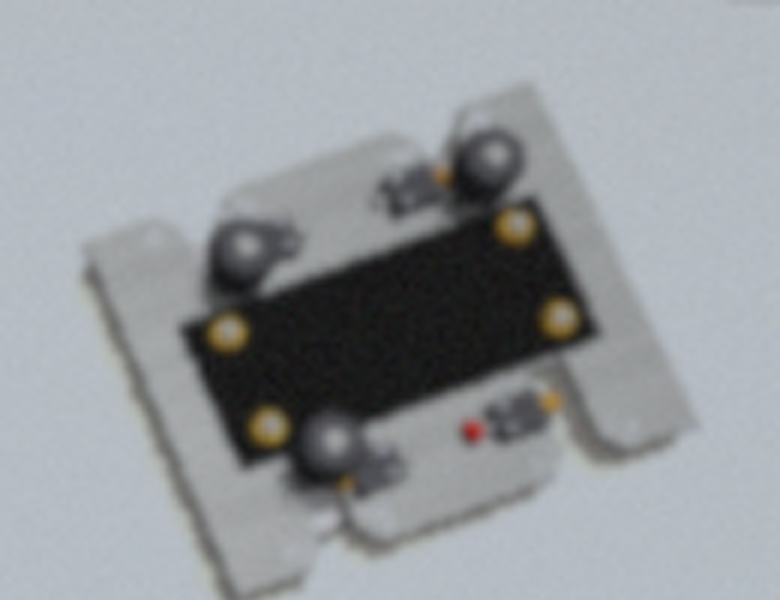

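View pics/plate_scene.png

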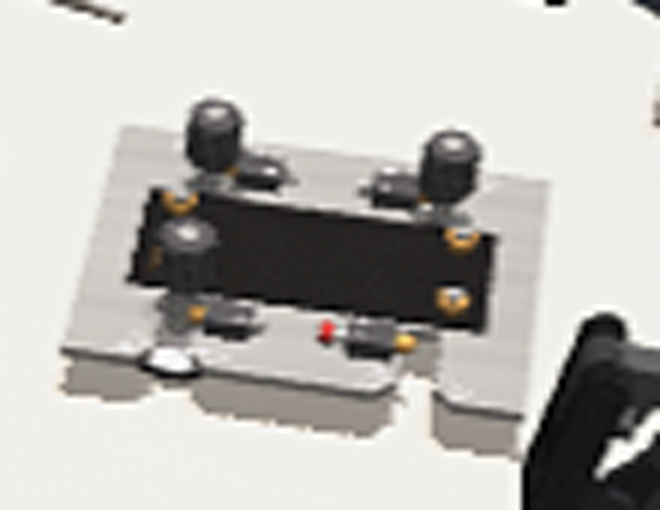

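The crops show the empty slot at the front right (crop pixel (560,400), red-knob keeper beside it). Fitted heads match the plate frame to about 1.5 mm, giving the seat near (0.491,-0.344) at yaw 13.9°. The silver feet are separate from the greens. I'll start with the foot at (0.538,-0.103) and draw it towards -x.

```bash
cat > a.py <<'E'
from cell import r, optics
import numpy as np
from scipy.spatial.transform import Rotation as Ro
SEAT=np.array([.4910,-.3443]); YAW=np.radians(13.9); U=np.array([np.cos(YAW),np.sin(YAW)])
FEET=dict(A=(.5478,.0798),B=(.5295,-.0054),C=(.5377,-.1031))
def quat(phi):
    c,s=np.cos(phi),np.sin(phi)
    return Ro.from_matrix(np.array([[-s,c,0],[c,s,0],[0,0,-1]])).as_quat()
def best(p,phi):
    o=[(np.abs(np.array(q)-r.current_q()).max(),k) for k in (phi,phi+np.pi) if (q:=r.inverse_kinematics(p,quat(k))) is not None]
    return quat(min(o)[1])
F=lambda: np.mean([r.current_contact_force() for _ in range(3)],0)
def press(zero,target,zmin):
    for _ in range(25):
        f=F()-zero
        if f[2]>=target: break
        p=np.array(r.current_tool_pos()) if _==0 else p
        p=p-[0,0,.0005 if f[2]<target*.6 else .00025]
        if p[2]<zmin: break
        r.move_linear(p,vel=.02)
    return p,f
def test(k,z=.060):
    x,y=FEET[k]; q=best([x,y,z],0)
    r.move_to([x,y,.13],q); r.move_linear([x,y,z],vel=.12)
    zero=F(); r.set_gripper(0.,60)
    print(k,"t",r.current_t(),"open",r.current_opening(),"ff",r.current_finger_force(),"zero",zero.round(2),"grip",(F()-zero).round(2))
    p,f=press(zero,8,z-.012); print("pressed",p.round(4),np.round(f,2))
    R=[]
    for i in range(6):
        p=p-[.01,0,0]; r.move_linear(p,vel=.03); f=F()-zero; R.append(f)
        if f[2]>14: p=p+[0,0,.0005]
        elif f[2]<5: p=p-[0,0,.0004]
    R=np.array(R); print(R.round(1).tolist()); ratio=np.median(np.abs(R[1:,0])/(R[1:,2]+1.4))
    print("ratio",ratio,"tcp",np.round(r.current_tool_pos(),4),"t",r.current_t()); return ratio
E
python3 -c "
from a import *
test('C')"
```

```text
C t 3.4917 open 0.24490980941802415 ff 58.51871967315674 zero [-0.36  0.64 -0.07] grip [-0.55 -0.1   4.26]
pressed [ 0.5379 -0.1031  0.0598] [-2.18 -0.32  8.53]
[[1.8, -0.7, 6.1], [1.7, 0.0, 8.1], [0.9, 0.4, 7.8], [0.7, -1.0, 7.9], [1.5, -1.6, 7.9], [1.2, -0.6, 8.4]]
ratio 0.12488562972679196 tcp [ 0.478  -0.1033  0.0603] t 6.6417
```

```bash
cat >> a.py <<'E'
import threading
def watch(p,vel):
    L=[]; go=[1]
    def w():
        while go:
            try: L.append(np.r_[r.current_t(),r.current_contact_force()])
            except Exception as e: L.append(np.full(4,np.nan)); print(e); return
            import time; time.sleep(.005)
    t=threading.Thread(target=w); t.start()
    try: r.move_linear(p,vel=vel)
    finally: go.clear(); t.join()
    return np.array(L)
E
python3 -c "
from a import *
p=np.array(r.current_tool_pos()); L=watch(p-[.01,0,0],.02)
print(len(L)); print(L[::max(1,len(L)//20)].round(2))"
```

```text
1
[[6.64 0.01 0.39 6.55]]
```

```bash
cat >> a.py <<'E'
def release(o=.5):
    r.set_gripper(o); p=np.array(r.current_tool_pos()); r.move_linear([p[0],p[1],.13],vel=.2)
E
python3 -c "
from a import *
print(np.round(r.current_tool_pos(),4),F())
release(); test('B')"
```

```text
[ 0.4676 -0.1033  0.0602] [0.01358001 0.38680851 6.54558752]
B t 9.7083 open 0.24838025650402132 ff 58.452168703079224 zero [-0.59  0.15  0.41] grip [ 0.12 -0.62  6.41]
pressed [ 0.53   -0.0055  0.0601] [-1.   -0.68  9.77]
[[1.5, -0.9, 8.7], [1.6, -0.3, 7.6], [1.6, 0.1, 6.8], [2.2, -0.3, 7.6], [1.5, 0.0, 7.7], [1.7, -0.7, 8.3]]
ratio 0.1808504829511028 tcp [ 0.4711 -0.0056  0.0609] t 13.1083
```

```bash
python3 -c "
from a import *
release(); test('A')"
```

```text
A t 15.5333 open 0.24921362413425535 ff 58.47109615802765 zero [-0.54 -0.23  1.4 ] grip [-0.06 -1.72  5.53]
pressed [0.5484 0.0798 0.0599] [-2.62  0.13 11.92]
[[3.9, -0.0, 6.1], [4.1, 0.9, 5.8], [3.5, 0.0, 6.6], [3.8, 1.1, 6.4], [5.1, 0.6, 7.0], [4.1, 0.6, 7.1]]
ratio 0.4893793818132414 tcp [0.4902 0.0799 0.061 ] t 19.1833
```

Foot A drags about three times as hard as B and C (ratio 0.49 against 0.12 and 0.18), so A is the one that grips. Now carrying it to just in front of the mouth and checking.

```bash
python3 - <<'E'
from a import *
from h import *
p=np.array(r.current_tool_pos()); r.move_linear([p[0],p[1],.16],vel=.2)
r.sleep(.2); print("carry F",F().round(2))
s=SEAT-.068*U
q=best([*s,.16],YAW)
r.move_to([*s,.16],q); r.move_linear([*s,.066],vel=.12); r.sleep(.2); zero=F(); np.save("zero.npy",zero)
for z in (.065,.064,.063): 
    r.move_linear([*s,z],vel=.03); f=F()-zero; print(z,f.round(2))
    if f[2]>1.5: break
print(np.round(r.current_tool_pos(),4),r.current_opening(),r.current_t())
for n in ("top","scene"):
    d=optics.get_image(n); np.save(f"pics/{n}1.npy",d,allow_pickle=True)
    u,v=map(int,pix(d,np.array([*s,.03]))); print(n,u,v)
    c=d["pixels"][max(0,v-70):v+50,max(0,u-70):u+90,::-1]; cv2.imwrite(f"pics/{n}1.png",cv2.resize(c,None,fx=5,fy=5,interpolation=cv2.INTER_CUBIC))
a,b=[cv2.resize(cv2.imread(f"pics/{n}1.png"),(400,300)) for n in("top","scene")]; cv2.imwrite("pics/pre.png",np.hstack([a,b]))
E
```

```text
carry F [ 0.48  0.36 -0.31]
0.065 [-0.15 -0.2   0.29]
0.064 [ 0.26 -0.15  0.01]
0.063 [-0.59  0.82 -0.04]
[ 0.425  -0.3606  0.0629] 0.25074096348815444 23.55
top 420 195
scene 366 179
```

View pics/pre.png

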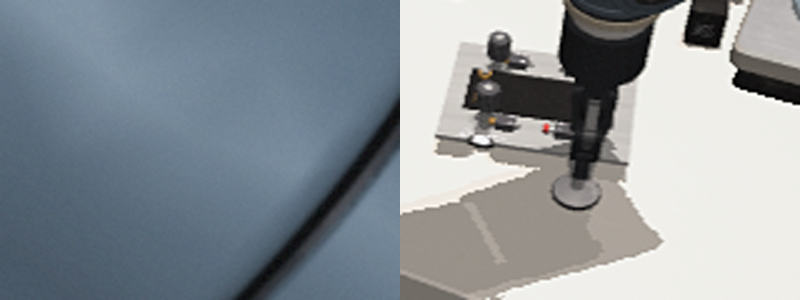

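The view shows the foot upright in front of the mouth, with the cup at right-half pixel (577,192). Pushing in with force watch.

```bash
cat > ins.py <<'E'
from a import *
zero=np.load("zero.npy"); N=np.array([-U[1],U[0]])
lat=0.; z=.0625; d=-.068
def step(d,vel=.03):
    r.move_linear([*(SEAT+d*U+lat*N),z],vel=vel); f=F()-zero; return f[:2]@U,f[:2]@N,f[2]
while d<.006:
    d+= .006 if d<-.04 else .003 if d<-.016 else .0015
    fx,fy,fz=step(d); print(round(d,4),"lat",round(lat,4),np.round([fx,fy,fz],1))
    if abs(fy)>3: lat+=np.clip(fy*.00015,-.001,.001)
    if d<-.012 and fx<-16 or fx<-22 or fz>15: print("stop"); break
    if d>-.004 and fx<-12: print("home?"); break
print(np.round(r.current_tool_pos(),4),r.current_t())
E
python3 ins.py
```

```text
-0.062 lat 0.0 [-0.4 -0.8  0.4]
-0.056 lat 0.0 [ 0.1 -0.2  0.7]
-0.05 lat 0.0 [0.1 0.6 0.8]
-0.044 lat 0.0 [ 0.5 -1.1  0.8]
-0.038 lat 0.0 [ 0.6 -0.2  0.5]
-0.035 lat 0.0 [ 0.3 -0.5 -0.1]
-0.032 lat 0.0 [ 0.2 -0.   1. ]
-0.029 lat 0.0 [-0.1 -1.1 -0.1]
-0.026 lat 0.0 [-0.1  0.2  1.4]
-0.023 lat 0.0 [-0.  -0.4  0.2]
-0.02 lat 0.0 [0.5 0.1 0.3]
-0.017 lat 0.0 [-0.5 -0.3  0.2]
-0.014 lat 0.0 [-1.3 -2.3  0.4]
-0.0125 lat 0.0 [-1.2 -3.8 -0.6]
-0.011 lat -0.0006 [-0.3 -3.7 -0.2]
-0.0095 lat -0.0011 [ 1.5 -3.7  0.6]
-0.008 lat -0.0017 [ 0.9 -3.4  1.6]
-0.0065 lat -0.0022 [ 2.2 -2.  -0.2]
-0.005 lat -0.0022 [ 1.6 -2.9  0.2]
-0.0035 lat -0.0022 [ 2.4 -1.7 -0.5]
-0.002 lat -0.0022 [ 0.8 -1.   1.4]
-0.0005 lat -0.0022 [ 0.4  0.3 -0.2]
0.001 lat -0.0022 [-1.5 -0.1 -0. ]
0.0025 lat -0.0022 [-6.8 -1.1  3.1]
0.004 lat -0.0022 [-13.   -0.8   5.6]
home?
[ 0.4935 -0.3458  0.0623] 30.4
```

Keeper bump passed and the end wall felt. Relax, set down, release, then look.

```bash
python3 - <<'E'
from a import *
from h import *
zero=np.load("zero.npy"); N=np.array([-U[1],U[0]])
s=SEAT+.0018*U-.002*N
for z in (.0623,.0615,.061,.0605,.060):
    r.move_linear([*s,z],vel=.03); f=F()-zero; print(z,f.round(1))
    if f[2]>4: break
r.set_gripper(.5); p=np.array(r.current_tool_pos()); r.move_linear([p[0],p[1],.14],vel=.2)
# go to foot C, clear of view
x,y=.4676,-.1031; q=best([x,y,.13],0); r.move_to([x,y,.13],q); r.sleep(.1)
for n in("top","scene"):
    d=optics.get_image(n); P=cloud(d); np.save(f"pics/{n}2.npy",d,allow_pickle=True)
    m=(P[...,2]>.045)&(P[...,2]<.075)&(P[...,0]>.42)&(P[...,0]<.6)&(P[...,1]<-.2)&(P[...,1]>-.37)
    k,l,st,c=cv2.connectedComponentsWithStats(m.astype(np.uint8))
    for i in range(1,k):
        if st[i,4]>12:
            pp=P[l==i]; t=pp[:,2]>pp[:,2].max()-.006; print(n,c[i].round(),((pp.max(0)+pp.min(0))/2).round(4),np.median(pp[t],0).round(4))
    u,v=map(int,pix(d,np.array([.49,-.30,.03]))); cv2.imwrite(f"pics/{n}2.png",cv2.resize(d["pixels"][v-50:v+50,u-50:u+50,::-1],(400,400),interpolation=cv2.INTER_CUBIC))
cv2.imwrite("pics/in.png",np.hstack([cv2.imread(f"pics/{n}2.png") for n in("top","scene")])); print(r.current_t())
E
```

```text
0.0623 [-4.9 -2.1  1.2]
0.0615 [-4.9 -1.9  2. ]
0.061 [-6.  -2.3  3.1]
0.0605 [-6.2 -1.8  7.6]
top [396. 133.] [ 0.5679 -0.3246  0.0568] [ 0.5675 -0.3255  0.0648]
top [412. 164.] [ 0.4912 -0.3448  0.0565] [ 0.491  -0.3449  0.0646]
scene [336. 127.] [ 0.544  -0.23    0.0563] [ 0.5448 -0.2292  0.0643]
scene [375. 132.] [ 0.5679 -0.327   0.0566] [ 0.568  -0.3279  0.0642]
scene [331. 147.] [ 0.4666 -0.2486  0.0563] [ 0.4677 -0.2493  0.0637]
scene [372. 152.] [ 0.492  -0.347   0.0568] [ 0.4912 -0.3475  0.0644]
33.4583
```

View pics/in.png

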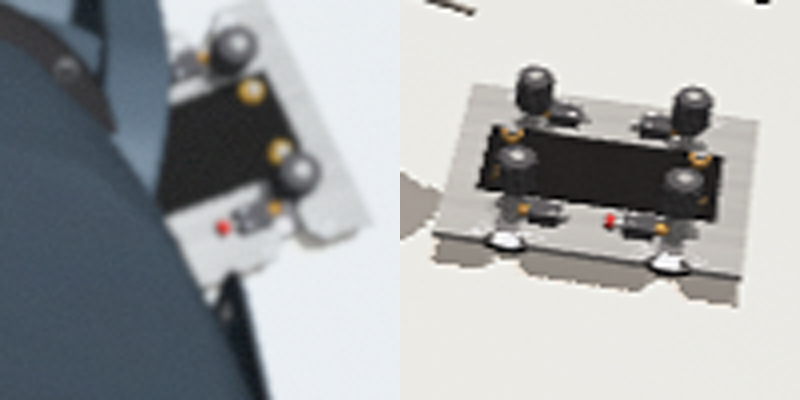

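Foot A stands level with its neighbour in the slot (right half, head at (685,182)), with its head measured at the seat position. Next, the glazed feet go to the tray.

```bash
python3 - <<'E'
from a import *
from h import *
def place(x,y,dx,dy):
    q=best([x,y,.13],0); r.move_to([x,y,.13],q); r.move_linear([x,y,.060],vel=.12); r.set_gripper(0.,60); print("open",r.current_opening())
    r.move_linear([x,y,.16],vel=.2); r.move_to([dx,dy,.16],best([dx,dy,.16],0)); print("held",r.current_opening())
    r.move_linear([dx,dy,.0665],vel=.12); r.sleep(.1); z0=F()
    for z in (.0655,.0645,.0635,.0625):
        r.move_linear([dx,dy,z],vel=.03)
        if (F()-z0)[2]>2.5: break
    print("z",z); r.set_gripper(.5); r.move_linear([dx,dy,.15],vel=.2); print(r.current_t())
place(.4676,-.1031,.5137,.3286)
place(.4711,-.0054,.5100,.2386)
r.move_to([.30,-.25,.25],best([.30,-.25,.25],0)); r.sleep(.2)
for n in("top","scene"):
    d=optics.get_image(n); P=cloud(d); cv2.imwrite(f"pics/{n}3.png",d["pixels"][:,:,::-1])
    m=(P[...,2]>.045)&(P[...,2]<.08)&(P[...,0]>.4)&(P[...,0]<.62)&(abs(P[...,1])<.4)
    k,l,st,c=cv2.connectedComponentsWithStats(m.astype(np.uint8))
    for i in range(1,k):
        if st[i,4]>12:
            pp=P[l==i]; print(n,c[i].round(),((pp.max(0)+pp.min(0))/2).round(4))
print(r.current_t())
E
```

```text
open 0.2477765134648328
held 0.24607785879136093
z 0.0635
39.7167
open 0.24734398363061652
held 0.24605570764128262
z 0.0635
46.3667
top [396. 133.] [ 0.5677 -0.3243  0.0574]
top [355. 148.] [ 0.5432 -0.2279  0.0569]
top [412. 164.] [ 0.4911 -0.3448  0.0577]
top [370. 180.] [ 0.4669 -0.2475  0.0577]
top [146. 187.] [0.5092 0.2387 0.0584]
top [105. 191.] [0.5123 0.3276 0.0581]
top [296. 217.] [ 0.4054 -0.0769  0.055 ]
scene [152.  80.] [0.5133 0.3243 0.0571]
scene [177.  88.] [0.5095 0.2357 0.0586]
scene [336. 127.] [ 0.5444 -0.2297  0.0563]
scene [375. 132.] [ 0.5692 -0.3269  0.0562]
scene [259. 141.] [ 0.4072 -0.0802  0.0568]
scene [331. 147.] [ 0.467  -0.2487  0.0564]
scene [373. 153.] [ 0.4919 -0.3467  0.0561]
48.6167
```

View pics/top3.png

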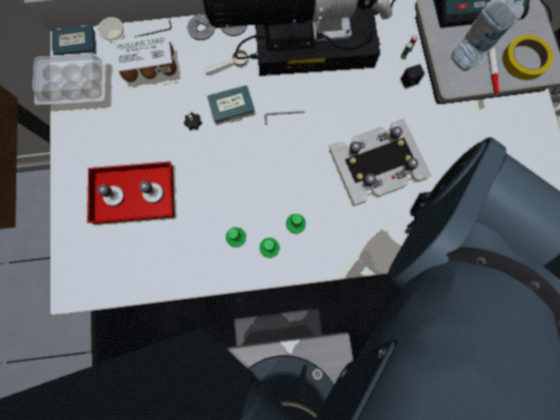

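Both glazed feet stand in the tray at (112,195) and (152,190). The fitted foot is in the slot at (412,164), and the greens and other items haven't moved. Handing in.

```bash
python3 -c "
from cell import r
print(r.hand_in())"
```

```text
the job is handed in; nothing more can be done
None
```

Job handed in, no verdict shown: foot A dragged about three times as hard as the others, so I slid it home in the slot (past the keeper and against the end wall by feel; keeper not seen directly) and put B and C in the scrap tray, about 49 s in all.

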